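# Drive a tight dowel out of a drill fixture

## Robot

A 6-joint arm with a two-finger parallel gripper is mounted at the origin on the work surface. World frame = base frame: x ahead of the robot, y to its left, z up, the work surface at z = 0. Lengths are in mm, angles in rad, forces in N, time in s.
With the tool pointing down it reaches from about 350 to 975 mm from the base axis. Payload 7.1 kg.
Tool frame: the origin (TCP) lies between the finger pads; the fingertips stand 19 mm ahead of it and the grasp point (between the pads) is the TCP (ctrl.finger_overhang is the distance from the TCP to the fingertips, in mm); z points along the fingers, y is the line along which they close (so a half turn about z gives the same grasp; the last joint's range is limited). The gripper opens to 88 mm and grips with 3 to 60 N. Pads are 20 mm wide; open, the fingers measure 115 mm over their backs; the gripper's body (75 mm by 178 mm) begins 61 mm behind the grasp point.
Start: joints at [1.303, 0.423, 1.63, -0, 1.089, -0.019], TCP at [153.869, 605.747, 241.675] pointing down, gripper open.
Joint ranges: [-3, 3], [-0.9, 2.11], [0.09, 2.58], [-1.31, 4.45], [0.11, 2.69], [-2.54, 2.54]. Speed limits (rad/s): [2.39, 2.39, 3.01, 3.14, 3.14, 3.14].

## Interface

Orientations are given as a rotation vector (axis times angle).
In Python, from workcell import ctrl gives the robot as it stands. The module is installed in compiled form; this text tells all that it offers.
- The arm moves only by the tool arm_command, never from a script. Its argument "rows" is one flat list of numbers, 7 for each row, row after row: the turn, a rotation vector about the tool's x, y, z scaled (see below), then the shift along the tool's x, y, z scaled (see below), then the opening, from -1 (shut) to 1 (fully open). A call has 1 to 5 rows; each row is the pose to reach, as a shift and turn from the pose commanded when the call began, along the tool's axes at that moment, turning the shorter way round; what a row does not reach only later rows make up. The controller multiplies each number of a shift by 80 mm and each number of a turn by 180 degrees. A row lasts 1/10 s, in which the tool goes at most 50 mm and 8.59 degrees, less where a joint would pass 70% of its speed; a pose out of reach is approached as far as the arm can. A call with a number of a shift or a turn outside -1 to 1 is refused whole. A call with a gripper value outside its range is refused whole. The fingers move at their own pace and stop on an object; the grip force is fixed at half the most. Time passes only in rows, so rows that repeat a pose let the fingers close. It gives the time, the measured TCP pose, the force, the opening and the grip force at its end, in the units of the state.
- ctrl.get_obs(): the state, without advancing time (a new reading comes with each control period).
- ctrl.get_image(name): name is "scene" or "top"; returns (picture, depth): 400x640x3 uint8, red, green, blue; 400x640 float32, mm along the optical axis (not along the pixel's ray), 0 where there is no reading.
- ctrl.camera_params(name): a dict with "camera_matrix" (3x3 intrinsics, pixels), "world_to_cam" (4x4, takes a point from world to camera coordinates). Camera axes: x right, y down, z forward; pixel columns grow to the right and rows downward; lengths in mm; the calibration is good to about 2 mm. A picture is of the moment at which its call begins. camera_params takes no time and is no camera call.
- ctrl.close_job(): hands the job in; it is judged then, once.
The state is a dict: "t": time; "qpos": joint angles; "qvel": joint speeds; "joint_torque": joint torques, N m; "ee_pos": TCP position; "orientation": TCP orientation; "ft_force": force on the tool from outside, world axes, zero at the start; "moment": the same for the moment, N m; "width": finger opening in mm; "grasp_force": force on a finger pad.
Only numpy, scipy, OpenCV 4.12 (cv2) and the standard library are available. Lean on these libraries where they do the work, as an engineer would, in place of code of your own. Each camera call takes 0.05 s, during which the arm holds its last target. There are 200 camera calls.

## Task

Take the blue-handled steel drift from the wooden stand, feel its tip into the steel collar's off-centre hole on top of the yellow fixture, and push the tight brass dowel below it down through the bore until it drops into the fixture's tray. Push gently all the way: no harder than about 25 N on the collar or the dowel. Then stand the drift back in its hole in the stand and let go, leaving everything else where it is.

Things in the scene. Friction and masses are not known exactly. Their poses are not given: they have to be found in the camera images.
- fixture: Yellow drill fixture fixed on the bench, 100 x 100 mm, 80 mm high. Origin: centre of its underside, on the axis of its vertical bore, z up. The top block (28 mm bore, 30 mm thick) spans 50 to 80 mm above the bench on two 12 mm side plates at its own +y and -y; below it an open gap over a dark tray with its floor 8 mm above the bench. The steel collar on top belongs to it.
- collar_top (a point): The point on the bore's axis at the height of the collar's flat top (88 mm above the bench), not the hole's centre. The collar is a fixed steel ring, 44 mm outside, 8 mm high, with a straight square-edged 14.5 mm through hole. The hole's centre is 4 mm off the bore's axis in a direction that differs every time and is not measured: find it by feel or camera.
- dowel: Brass dowel, 26 mm diameter, 30 mm long, 0.11 kg, upright, held tight by hidden sprung pads in the bore under the collar. Origin: centre of its underside, z up. Its top starts 3 to 8 mm below the collar's underside. Pushing it down takes roughly 5 to 20 N all the way; it falls free into the tray when its top is about 55 to 50 mm above the bench.
- dowel_mid (a point): The middle of the dowel, on its axis, 15 mm from each end.
- drift: Steel drift, 0.16 kg, 125 mm long, starting upright in one hole of the stand: a round shank, 12 mm diameter and 80 mm long, its lowest 3 mm stepped down to a flat 10 mm tip, and above it a blue handle of 20 x 20 mm square section, 80 to 125 mm from the tip, flats square to its own x and y. Origin: centre of the tip, z up to the handle.
- drift_tip (a point): Centre of the drift's flat tip.
- stand: Wooden tool stand fixed on the bench, 60 x 170 x 50 mm high; origin at the centre of its underside, z up. Two 15 mm blind holes, 40 mm deep (bottom 10 mm above the bench), at own y = -55 and +55 mm. One holds the drift, the other a red-handled punch of the same outer form, which stays; which is which varies.
- stand_hole0 (a point): Centre of the mouth of the hole at the stand's own y = -55 mm, 50 mm above the bench.
- stand_hole1 (a point): Centre of the mouth of the hole at the stand's own y = +55 mm, 50 mm above the bench.
- punch: Red-handled punch standing upright in the stand's other hole, 125 mm long, its top 135 mm above the bench: pass over it. Leave it there. Origin at its tip.
- oil: Oil bottle, 60 mm diameter, 160 mm high, bystander; origin at its underside.
- hammer: Hammer lying on the bench, bystander.
- pot: Closed steel can of grease, 66 mm diameter, 90 mm high, bystander.
- spare0: Spare brass dowel standing in the blue parts tray, bystander.

How it is judged:
By the outcome, as a careful person would: the job done as asked, in the order asked, and still so for the second after the job is handed in, with the robot touching nothing.
It also fails if it takes over 72 s, if anything falls off the work surface, if the arm or the gripper's body presses on something with over 40 N, if the wrist force passes 120 N, or if a joint passes its speed limit or range.

## Working session

There is one attempt and no reset: what is moved stays moved. The work goes in short steps, Python scripts to look and compute and a tool call to move; the robot and the scene stay as the last step left them, time stands still between calls to the robot, and variables do not carry over. Pictures are saved under pics/ and viewed, at most 10 in all, crops included, and the job is handed in when it is done.

Besides the shell and the picture viewer there is one more tool, called after "Emit:" by a JSON object that holds its "name" and its "arguments". arm_command: Moves the arm, as the interface text tells. Shifts and turns lie within -1 to 1; 1 stands for 80 mm of shift or 180 degrees of turn. Its arguments: {"type":"object","properties":{"rows":{"type":"array","items":{"type":"number"}}},"required":["rows"]}

```bash
mkdir -p pics; cat > h.py <<'E'
import numpy as np, cv2
from scipy.spatial.transform import Rotation as R
from workcell import ctrl
def snap(n,f=None):
    im,d=ctrl.get_image(n)
    np.savez(f'{n}.npz',im=im,d=d)
    if f: cv2.imwrite(f'pics/{f}',im[:,:,::-1])
    return im,d
def cloud(n,d):
    p=ctrl.camera_params(n);K=np.array(p["camera_matrix"]);T=np.linalg.inv(np.array(p["world_to_cam"]))
    v,u=np.indices(d.shape)
    c=np.stack([(u-K[0,2])/K[0,0]*d,(v-K[1,2])/K[1,1]*d,d],-1)
    return c@T[:3,:3].T+T[:3,3]
def st():
    o=ctrl.get_obs();return o
E
python3 - <<'E'
from h import *
for n in("scene","top"):
    snap(n,n+"0.png");p=ctrl.camera_params(n);print(np.round(np.linalg.inv(np.array(p["world_to_cam"])),2),p["camera_matrix"])
o=st();print(o)
E
```

```text
[[-3.30000e-01  7.50000e-01 -5.80000e-01  1.15787e+03]
 [ 9.40000e-01  2.60000e-01 -2.00000e-01  2.75050e+02]
 [ 0.00000e+00 -6.10000e-01 -7.90000e-01  8.13290e+02]
 [ 0.00000e+00  0.00000e+00  0.00000e+00  1.00000e+00]] [[410.52176078   0.         315.18559804]
 [  0.         410.52176078 197.19536464]
 [  0.           0.           1.        ]]
[[-6.0000e-02 -9.8000e-01  2.1000e-01  4.1396e+02]
 [-1.0000e+00  5.0000e-02 -2.0000e-02  7.4140e+01]
 [ 1.0000e-02 -2.1000e-01 -9.8000e-01  9.5270e+02]
 [ 0.0000e+00  0.0000e+00  0.0000e+00  1.0000e+00]] [[432.3096275    0.         322.21863786]
 [  0.         432.3096275  200.44929996]
 [  0.           0.           1.        ]]
{'t': 0.1, 'qpos': array([ 1.30300974e+00,  4.23768534e-01,  1.63058484e+00,  3.96132848e-05,
        1.08862329e+00, -1.89444458e-02]), 'qvel': array([-1.76770150e-03, -7.62620863e-04, -1.09514281e-03, -9.40455001e-06,
        1.24956038e-03, -4.29449427e-04]), 'joint_torque': array([-4.20292854e-04, -5.45616782e+01, -2.74324518e+01,  6.43888582e-02,
        1.88674981e-02, -8.19662738e-07]), 'ee_pos': array([153.73327471, 605.31265882, 240.98814477]), 'orientation': array([-3.89872323e-01, -3.11707215e+00,  2.14365598e-03]), 'ft_force': array([ 0.82063365,  0.32218854, -0.01902941]), 'moment': array([-0.03444507,  0.03785258, -0.00481797]), 'grasp_force': 0.0, 'width': 88.04298109573308}
```

View pics/scene0.png

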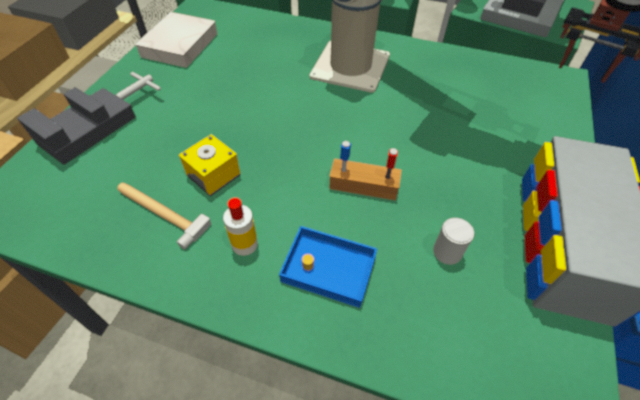

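View pics/top0.png

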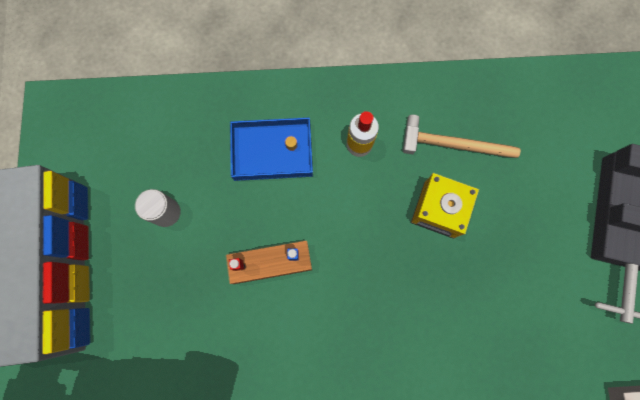

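The scene view shows the blue drift at (346,150) and the red punch at (392,160). In the top view the blue handle is at (292,254), red at (236,264), the collar at (452,203) with its hole slightly offset, and the oil bottle at (363,130). Now measuring.

```bash
cat > m.py <<'E'
from h import *
z=np.load('top.npz');im,d=z['im'],z['d'];P=cloud('top',d)
hsv=cv2.cvtColor(im,cv2.COLOR_RGB2HSV);H,S,V=[hsv[:,:,i].astype(int) for i in range(3)]
def box(u0,u1,v0,v1):
    m=np.zeros(d.shape,bool);m[v0:v1,u0:u1]=1;return m&(d>0)
def rep(n,m):
    p=P[m];r=cv2.minAreaRect(p[:,:2].astype(np.float32));print(n,len(p),np.median(p,0).round(1),'rect',np.round(r[0],1),np.round(r[1],1),round(r[2],1))
b=box(405,485,170,245)
rep('fixtop yellow',b&(abs(P[...,2]-80)<4)); rep('collar',b&(abs(P[...,2]-88)<3)&(S<80))
b=box(220,320,235,290)
rep('stand',b&(abs(P[...,2]-50)<4))
rep('blue',box(270,310,240,270)&(P[...,2]>128)); rep('red',box(220,250,250,280)&(P[...,2]>128))
bb=box(270,310,240,270)&(P[...,2]>125);print(np.c_[np.argwhere(bb)[:,::-1],P[bb].round(0)][::3])
c=np.concatenate([cv2.resize(im[175:235,420:480],(480,480),interpolation=cv2.INTER_NEAREST),cv2.resize(im[235:275,270:310],(320,480),interpolation=cv2.INTER_NEAREST)],1)
cv2.imwrite('pics/crop.png',c[:,:,::-1])
z=np.load('scene.npz');im,d=z['im'],z['d'];P=cloud('scene',d)
rep('s blue',box(335,357,135,180)&(P[...,2]>128));rep('s fix',box(170,250,130,200)&(abs(P[...,2]-80)<3));rep('s col',box(190,225,140,165)&(abs(P[...,2]-88)<3))
rep('s stand',box(320,410,140,205)&(abs(P[...,2]-50)<3))
E
python3 m.py
```

```text
fixtop yellow 1926 [ 580.1 -198.6   79.5] rect [ 581.1 -202.3] [100.8 101.6] 66.4
collar 284 [ 579.  -205.2   87.4] rect [ 581.2 -200.1] [80.  84.8] 65.9
stand 2042 [481.4 175.6  49.5] rect [483.7 176.6] [ 60.5 170.4] 6.8
blue 113 [490.  121.7 136.7] rect [490.6 122.1] [19.1 19.2] 87.8
red 117 [476.1 229.4 135.8] rect [476.9 230.9] [19.9 20.4] 4.7
[[292. 248. 500. 122. 134.]
 [295. 248. 500. 116. 133.]
 [288. 249. 499. 129. 133.]
 [291. 249. 498. 123. 140.]
 [294. 249. 498. 118. 135.]
 [297. 249. 498. 112. 134.]
 [289. 250. 496. 127. 135.]
 [292. 250. 496. 122. 137.]
 [296. 250. 496. 114. 135.]
 [288. 251. 495. 129. 134.]
 [291. 251. 494. 124. 138.]
 [294. 251. 494. 118. 139.]
 [297. 251. 494. 112. 135.]
 [289. 252. 492. 127. 138.]
 [292. 252. 492. 122. 138.]
 [295. 252. 492. 116. 138.]
 [287. 253. 491. 132. 132.]
 [290. 253. 490. 126. 139.]
 [293. 253. 490. 120. 138.]
 [296. 253. 490. 114. 138.]
 [288. 254. 489. 129. 137.]
 [291. 254. 488. 124. 138.]
 [294. 254. 488. 118. 139.]
 [297. 254. 488. 113. 135.]
 [289. 255. 487. 128. 138.]
 [292. 255. 487. 122. 137.]
 [295. 255. 486. 116. 139.]
 [287. 256. 486. 132. 132.]
 [290. 256. 485. 126. 137.]
 [293. 256. 484. 120. 139.]
 [296. 256. 484. 115. 135.]
 [288. 257. 483. 130. 136.]
 [291. 257. 483. 124. 141.]
 [294. 257. 483. 119. 133.]
 [297. 257. 483. 113. 133.]
 [290. 258. 481. 126. 134.]
 [293. 258. 481. 121. 134.]
 [296. 258. 481. 115. 134.]]
s blue 65 [495.  121.5 134.7] rect [492.  120.4] [21.2 20.9] 16.0
s fix 987 [ 589.3 -196.4   79.2] rect [ 581.7 -202.4] [103.6 101.8] 66.2
s col 152 [ 581.1 -206.2   86.7] rect [ 580.2 -206.4] [43.4 41.4] 43.3
s stand 1063 [486.8 178.1  49. ] rect [484.4 175.1] [ 63.7 170.1] 6.6
```

View pics/crop.png

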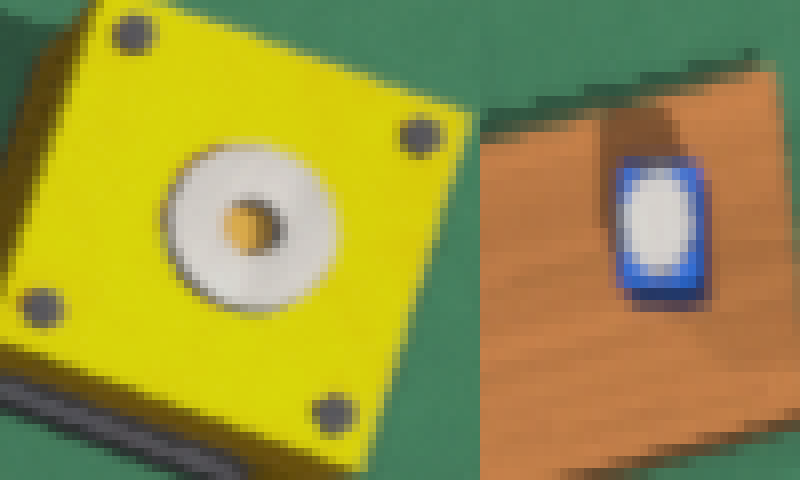

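The crop shows the collar ring centred near crop pixel (251,226) with its hole near (254,225), and the drift's handle about square to the image. The drift stands in hole0 at about (490.6, 121.7); the stand yaw is 6.8°.

I'm moving clear of the bins first, then over the drift.

Emit:
{"name": "arm_command", "arguments": {"rows": [0, 0, -0.0792, -0.246, -0.969, 0, 1, 0, 0, -0.0792, -0.246, -0.969, 0, 1, 0, 0, -0.0792, -0.246, -0.969, 0, 1]}}

```text
t: 0.4
ee_pos: [153.4, 521.9, 240.9]
orientation: [0.002, -3.141, 0.006]
ft_force: [0.5, -0.4, -0.5]
width: 87.9
grasp_force: 0.0
```

```bash
cat > hole.py <<'E'
from h import *
# project both cameras' collar images onto the plane z=88, find ring and hole
for n,c0 in(('top',(581,-202.3)),('scene',(581.7,-202.4))):
    im=np.load(n+'.npz')['im'];p=ctrl.camera_params(n);K=np.array(p["camera_matrix"]);W=np.array(p["world_to_cam"])
    s=8;N=60*s
    g=(np.arange(N)/s-30)
    X,Y=np.meshgrid(c0[0]+g,c0[1]+g)
    q=np.stack([X,Y,0*X+88],-1)@W[:3,:3].T+W[:3,3]
    uv=q@K.T;uv=(uv[...,:2]/uv[...,2:]).astype(np.float32)
    r=cv2.remap(im,uv[...,0],uv[...,1],cv2.INTER_CUBIC)
    cv2.imwrite(f'pics/rect_{n}.png',r[:,:,::-1])
a=np.concatenate([cv2.resize(cv2.imread(f'pics/rect_{n}.png'),(400,400)) for n in('top','scene')],1)
cv2.imwrite('pics/rect.png',a)
E
python3 hole.py; python3 -c "
from h import *
o=st();print(o['ee_pos'],o['orientation'],o['qpos'],o['t'])"
```

```text
[153.38947694 521.87857453 240.88561699] [ 2.19048924e-03 -3.14054071e+00  6.16545507e-03] [ 1.26315469e+00  3.07519993e-01  1.80801701e+00 -2.28284768e-04
  1.03011402e+00 -3.08918710e-01] 0.4
```

View pics/rect.png

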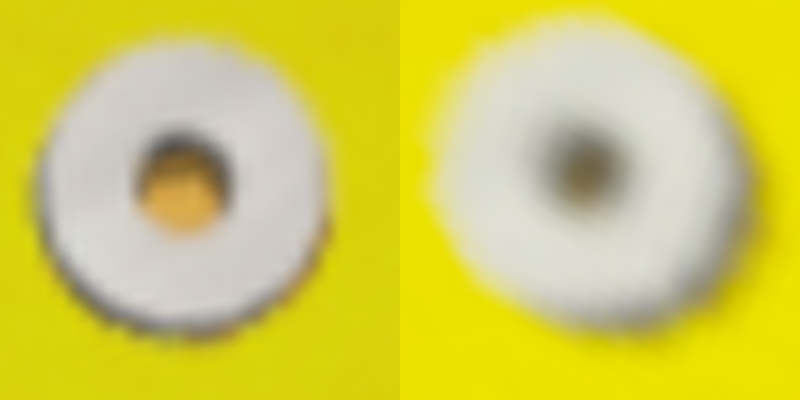

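The rectified views (6.67 px/mm) show the hole concentric with the ring, and the whole ring off the fixture's centre. The hole is at about (578.6,-204.9) from the top camera and (579.5,-206.9) from the scene camera. Relative to the drift both give (+88,-327), so they agree.

Emit:
{"name": "arm_command", "arguments": {"rows": [0, 0, 0, -0.25, -1, 0, 1, 0, 0, 0, -0.25, -1, 0, 1]}}

```text
t: 0.6
ee_pos: [173.9, 444.5, 241.3]
orientation: [-0.001, -3.141, 0.001]
ft_force: [0.8, 1.0, -0.1]
width: 88.2
grasp_force: 0.0
```

Emit:
{"name": "arm_command", "arguments": {"rows": [0, 0, 0, -1, -1, 0, 1, 0, 0, 0, -1, -1, 0, 1, 0, 0, 0, -1, -1, 0, 1]}}

```text
t: 0.9
ee_pos: [256.0, 363.8, 241.8]
orientation: [0.006, 3.141, -0.0]
ft_force: [-0.2, -0.1, 0.3]
width: 87.8
grasp_force: 0.0
```

Emit:
{"name": "arm_command", "arguments": {"rows": [0, 0, 0, -1, -1, 0, 1, 0, 0, 0, -1, -1, 0, 1, 0, 0, 0, -1, -1, 0, 1]}}

```text
t: 1.2
ee_pos: [336.5, 284.3, 241.9]
orientation: [0.006, 3.14, 0.0]
ft_force: [-0.2, 0.4, 0.5]
width: 88.1
grasp_force: 0.0
```

Emit:
{"name": "arm_command", "arguments": {"rows": [0, 0, 0, -1, -1, 0, 1, 0, 0, 0, -1, -1, 0, 1, 0, 0, 0, -1, -1, 0, 1]}}

```text
t: 1.5
ee_pos: [416.8, 204.5, 241.9]
orientation: [0.006, 3.14, 0.001]
ft_force: [-0.8, 0.6, -0.0]
width: 87.9
grasp_force: 0.0
```

Emit:
{"name": "arm_command", "arguments": {"rows": [0, 0, 0, -0.96, -1, 0, 1, 0, 0, 0, -0.96, -1, 0, 1, 0, 0, 0, -0.96, -1, 0, 1, 0, 0, 0, -0.96, -1, 0, 1]}}

```text
t: 1.9
ee_pos: [491.5, 125.8, 241.4]
orientation: [-0.004, -3.141, -0.001]
ft_force: [-0.7, -0.0, 0.2]
width: 87.8
grasp_force: 0.0
```

Emit:
{"name": "arm_command", "arguments": {"rows": [0, 0, 0, 0, -0.05, 0.75, 1, 0, 0, 0, 0, -0.05, 0.75, 1, 0, 0, 0, 0, -0.05, 0.75, 1]}}

```text
t: 2.2
ee_pos: [488.2, 122.8, 180.2]
orientation: [0.002, -3.136, 0.001]
ft_force: [0.5, -0.6, 0.5]
width: 88.0
grasp_force: 0.0
```

```bash
python3 -c "
from h import *
o=st();print(o['ee_pos'],o['orientation'],o['qpos'],o['t'],o['ft_force']);m=R.from_rotvec(o['orientation']).as_matrix();print(m.round(4))"
```

```text
[488.24534211 122.76053253 180.15519278] [ 1.83138825e-03 -3.13626801e+00  1.30481469e-03] [ 2.22478658e-01  3.36094473e-01  1.93952334e+00  4.70441394e-04
  8.71351325e-01 -1.34978938e+00] 2.2 [ 0.50560582 -0.55789847  0.49080404]
[[-1.0e+00 -1.2e-03 -5.3e-03]
 [-1.2e-03  1.0e+00 -8.0e-04]
 [ 5.3e-03 -8.0e-04 -1.0e+00]]
```

Emit:
{"name": "arm_command", "arguments": {"rows": [0, 0, 0, 0, 0, 0.5, 1, 0, 0, 0, 0, 0, 0.86, 1, 0, 0, 0, 0, 0, 0.86, 1, 0, 0, 0, 0, 0, 0.86, 1, 0, 0, 0, 0, 0, 0.86, 1]}}

```text
t: 2.7
ee_pos: [491.9, 122.5, 114.9]
orientation: [-0.001, 3.139, 0.001]
ft_force: [-0.9, -0.9, -0.4]
width: 87.8
grasp_force: 0.0
```

```bash
python3 -c "
from h import *
o=st();print(o['ee_pos'],o['orientation'],o['ft_force'])"
```

```text
[491.90881051 122.49143053 114.93585544] [-7.13346145e-04  3.13862024e+00  1.13493803e-03] [-0.90203909 -0.87568484 -0.39770693]
```

Emit:
{"name": "arm_command", "arguments": {"rows": [0, 0, 0, 0, 0, 0, -1, 0, 0, 0, 0, 0, 0, -1, 0, 0, 0, 0, 0, 0, -1, 0, 0, 0, 0, 0, 0, -1, 0, 0, 0, 0, 0, 0, -1]}}

```text
t: 3.2
ee_pos: [490.7, 121.7, 113.0]
orientation: [0.0, 3.141, 0.0]
ft_force: [0.3, -0.7, 0.3]
width: 50.9
grasp_force: 0.0
```

Emit:
{"name": "arm_command", "arguments": {"rows": [0, 0, 0, 0, 0, 0, -1, 0, 0, 0, 0, 0, 0, -1, 0, 0, 0, 0, 0, 0, -1, 0, 0, 0, 0, 0, 0, -1, 0, 0, 0, 0, 0, 0, -1]}}

```text
t: 3.7
ee_pos: [490.6, 121.8, 112.8]
orientation: [0.0, -3.141, 0.0]
ft_force: [0.1, -0.8, 0.1]
width: 19.9
grasp_force: 30.0
```

Emit:
{"name": "arm_command", "arguments": {"rows": [0, 0, 0, 0, 0, -0.25, -1, 0, 0, 0, 0, 0, -0.5, -1, 0, 0, 0, 0, 0, -0.75, -1, 0, 0, 0, 0, 0, -1, -1, 0, 0, 0, 0, 0, -1, -1]}}

```text
t: 4.2
ee_pos: [492.1, 122.1, 194.9]
orientation: [-0.0, 3.137, 0.002]
ft_force: [0.9, -0.8, -0.4]
width: 19.9
grasp_force: 30.0
```

Emit:
{"name": "arm_command", "arguments": {"rows": [0, 0, 0, 0, -0.2, -0.2, -1, 0, 0, 0, -0.25, -0.5, -0.4, -1, 0, 0, 0, -0.5, -0.9, -0.4, -1, 0, 0, 0, -0.5, -1, -0.4, -1]}}

```text
t: 4.6
ee_pos: [532.6, 39.6, 224.4]
orientation: [0.003, 3.14, -0.001]
ft_force: [-0.0, 0.2, -1.4]
width: 19.8
grasp_force: 30.0
```

Emit:
{"name": "arm_command", "arguments": {"rows": [0, 0, 0, -0.25, -0.5, 0, -1, 0, 0, 0, -0.5, -1, 0, -1, 0, 0, 0, -0.5, -1, 0, -1]}}

```text
t: 4.9
ee_pos: [571.9, -41.6, 223.6]
orientation: [-0.005, -3.142, 0.001]
ft_force: [-0.1, 0.4, -1.4]
width: 19.5
grasp_force: 30.0
```

Emit:
{"name": "arm_command", "arguments": {"rows": [0, 0, 0, -0.05, -0.5, 0, -1, 0, 0, 0, -0.1, -1, 0, -1, 0, 0, 0, -0.1, -1, 0, -1]}}

```text
t: 5.2
ee_pos: [578.1, -120.9, 223.5]
orientation: [-0.005, -3.14, 0.001]
ft_force: [0.5, 0.9, -1.0]
width: 19.4
grasp_force: 30.0
```

Emit:
{"name": "arm_command", "arguments": {"rows": [0, 0, 0, 0, -0.5, 0, -1, 0, 0, 0, 0, -0.8, 0, -1, 0, 0, 0, 0, -1, 0, -1, 0, 0, 0, 0, -1, 0, -1]}}

```text
t: 5.6
ee_pos: [578.2, -198.6, 224.1]
orientation: [-0.002, -3.14, -0.001]
ft_force: [0.4, -0.1, -1.3]
width: 19.8
grasp_force: 30.0
```

Emit:
{"name": "arm_command", "arguments": {"rows": [0, 0, 0, 0, -0.0875, 0.2, -1, 0, 0, 0, 0, -0.0875, 0.2, -1, 0, 0, 0, 0, -0.0875, 0.3, -1, 0, 0, 0, 0, -0.0875, 0.3, -1, 0, 0, 0, 0, -0.0875, 0.3, -1]}}

```text
t: 6.1
ee_pos: [578.6, -204.6, 200.6]
orientation: [0.001, -3.141, -0.0]
ft_force: [-0.2, 0.1, -2.1]
width: 19.6
grasp_force: 30.0
```

```bash
cat > v.py <<'E'
from h import *
import sys
o=st();print(o['ee_pos'],o['ft_force'],o['width'],o['t'])
a,da=snap('scene');b,db=snap('top')
A=cv2.resize(a[90:190,150:270],(480,400),interpolation=cv2.INTER_CUBIC);B=cv2.resize(b[160:240,412:476],(320,400),interpolation=cv2.INTER_CUBIC)
cv2.imwrite('pics/'+sys.argv[1],np.concatenate([A,B],1)[:,:,::-1])
E
python3 v.py v1.png
```

```text
[ 578.61460294 -204.64830232  200.60241701] [-0.24461056  0.13865427 -2.09635414] 19.63725690397137 6.1
```

View pics/v1.png

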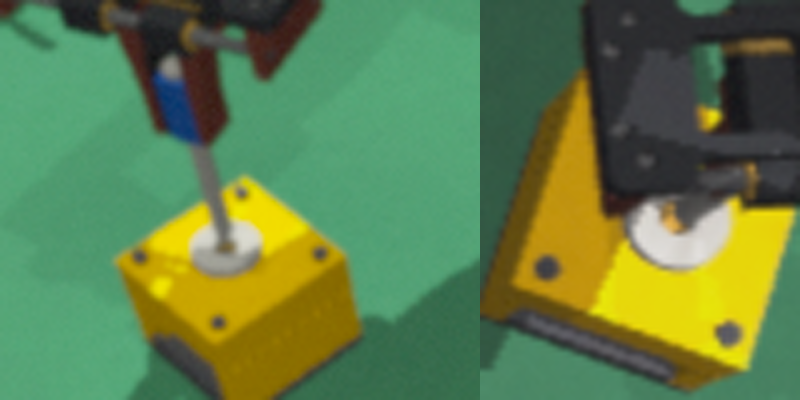

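Both views show the drift vertical, its tip about 10 mm above the hole and lined up with it (scene crop tip at about (225,240), hole at (226,246)). Next I'll feel my way down in small steps.

Emit:
{"name": "arm_command", "arguments": {"rows": [0, 0, 0, 0, 0, 0.03, -1, 0, 0, 0, 0, 0, 0.06, -1, 0, 0, 0, 0, 0, 0.09, -1, 0, 0, 0, 0, 0, 0.1, -1, 0, 0, 0, 0, 0, 0.11, -1]}}

```text
t: 6.7
ee_pos: [578.6, -205.2, 191.9]
orientation: [-0.0, -3.141, -0.0]
ft_force: [0.2, -0.3, -1.5]
width: 19.4
grasp_force: 30.0
```

Emit:
{"name": "arm_command", "arguments": {"rows": [0, 0, 0, 0, 0, 0.006, -1, 0, 0, 0, 0, 0, 0.012, -1, 0, 0, 0, 0, 0, 0.018, -1, 0, 0, 0, 0, 0, 0.018, -1]}}

```text
t: 7.1
ee_pos: [578.7, -205.2, 190.6]
orientation: [-0.0, -3.142, -0.0]
ft_force: [0.0, 0.7, -0.9]
width: 19.8
grasp_force: 30.0
```

Emit:
{"name": "arm_command", "arguments": {"rows": [0, 0, 0, 0, 0, 0.006, -1, 0, 0, 0, 0, 0, 0.012, -1, 0, 0, 0, 0, 0, 0.018, -1, 0, 0, 0, 0, 0, 0.018, -1]}}

```text
t: 7.5
ee_pos: [578.6, -205.2, 189.1]
orientation: [0.0, -3.141, -0.0]
ft_force: [0.3, -0.6, -1.8]
width: 20.0
grasp_force: 30.0
```

Emit:
{"name": "arm_command", "arguments": {"rows": [0, 0, 0, 0, 0, 0.006, -1, 0, 0, 0, 0, 0, 0.012, -1, 0, 0, 0, 0, 0, 0.012, -1]}}

```text
t: 7.8
ee_pos: [578.6, -205.2, 188.1]
orientation: [-0.0, -3.141, -0.0]
ft_force: [0.4, -0.3, -1.3]
width: 20.4
grasp_force: 30.0
```

The tip is in. The shank's shoulder arrives at the rim at about 187.8.

Emit:
{"name": "arm_command", "arguments": {"rows": [0, 0, 0, 0, 0, 0.006, -1, 0, 0, 0, 0, 0, 0.012, -1, 0, 0, 0, 0, 0, 0.012, -1]}}

```text
t: 8.1
ee_pos: [578.6, -205.2, 187.2]
orientation: [0.0, -3.141, -0.0]
ft_force: [-0.4, -0.8, -1.5]
width: 19.6
grasp_force: 30.0
```

Emit:
{"name": "arm_command", "arguments": {"rows": [0, 0, 0, 0, 0, 0.006, -1, 0, 0, 0, 0, 0, 0.012, -1, 0, 0, 0, 0, 0, 0.012, -1]}}

```text
t: 8.4
ee_pos: [578.6, -205.2, 186.2]
orientation: [0.0, -3.141, -0.0]
ft_force: [-0.3, 0.4, -0.7]
width: 19.5
grasp_force: 30.0
```

Emit:
{"name": "arm_command", "arguments": {"rows": [0, 0, 0, 0, 0, 0.006, -1, 0, 0, 0, 0, 0, 0.012, -1, 0, 0, 0, 0, 0, 0.012, -1]}}

```text
t: 8.7
ee_pos: [578.6, -205.2, 185.3]
orientation: [-0.0, -3.141, -0.0]
ft_force: [-0.1, -1.1, -1.4]
width: 20.2
grasp_force: 30.0
```

The shank is in with no contact force. Continuing to the dowel top (TCP about 175–180).

Emit:
{"name": "arm_command", "arguments": {"rows": [0, 0, 0, 0, 0, 0.012, -1, 0, 0, 0, 0, 0, 0.024, -1, 0, 0, 0, 0, 0, 0.036, -1, 0, 0, 0, 0, 0, 0.048, -1, 0, 0, 0, 0, 0, 0.048, -1]}}

```text
t: 9.2
ee_pos: [578.6, -205.2, 181.3]
orientation: [0.0, -3.141, -0.0]
ft_force: [-0.3, -0.1, -0.5]
width: 20.0
grasp_force: 30.0
```

Emit:
{"name": "arm_command", "arguments": {"rows": [0, 0, 0, 0, 0, 0.006, -1, 0, 0, 0, 0, 0, 0.012, -1, 0, 0, 0, 0, 0, 0.018, -1, 0, 0, 0, 0, 0, 0.018, -1]}}

```text
t: 9.6
ee_pos: [578.6, -205.2, 180.0]
orientation: [0.0, -3.141, -0.0]
ft_force: [0.9, 0.6, -1.4]
width: 19.8
grasp_force: 30.0
```

Emit:
{"name": "arm_command", "arguments": {"rows": [0, 0, 0, 0, 0, 0.006, -1, 0, 0, 0, 0, 0, 0.012, -1, 0, 0, 0, 0, 0, 0.012, -1]}}

```text
t: 9.9
ee_pos: [578.6, -205.2, 179.0]
orientation: [0.0, -3.142, -0.0]
ft_force: [0.1, -0.2, -3.0]
width: 19.6
grasp_force: 30.0
```

Emit:
{"name": "arm_command", "arguments": {"rows": [0, 0, 0, 0, 0, 0.006, -1, 0, 0, 0, 0, 0, 0.012, -1, 0, 0, 0, 0, 0, 0.012, -1]}}

```text
t: 10.2
ee_pos: [578.6, -205.2, 178.1]
orientation: [0.0, -3.141, -0.0]
ft_force: [0.6, 0.5, -1.9]
width: 20.0
grasp_force: 30.0
```

Emit:
{"name": "arm_command", "arguments": {"rows": [0, 0, 0, 0, 0, 0.006, -1, 0, 0, 0, 0, 0, 0.012, -1, 0, 0, 0, 0, 0, 0.012, -1]}}

```text
t: 10.5
ee_pos: [578.6, -205.2, 177.1]
orientation: [0.0, -3.141, -0.0]
ft_force: [1.4, -0.2, -2.1]
width: 19.8
grasp_force: 30.0
```

Emit:
{"name": "arm_command", "arguments": {"rows": [0, 0, 0, 0, 0, 0.006, -1, 0, 0, 0, 0, 0, 0.012, -1, 0, 0, 0, 0, 0, 0.012, -1]}}

```text
t: 10.8
ee_pos: [578.6, -205.2, 176.2]
orientation: [0.0, -3.142, -0.0]
ft_force: [0.3, -0.2, -1.5]
width: 19.9
grasp_force: 30.0
```

Emit:
{"name": "arm_command", "arguments": {"rows": [0, 0, 0, 0, 0, 0.006, -1, 0, 0, 0, 0, 0, 0.012, -1, 0, 0, 0, 0, 0, 0.012, -1]}}

```text
t: 11.1
ee_pos: [578.6, -205.2, 175.2]
orientation: [-0.0, -3.142, -0.0]
ft_force: [-0.1, 0.7, -1.0]
width: 19.8
grasp_force: 30.0
```

Emit:
{"name": "arm_command", "arguments": {"rows": [0, 0, 0, 0, 0, 0.006, -1, 0, 0, 0, 0, 0, 0.012, -1, 0, 0, 0, 0, 0, 0.012, -1]}}

```text
t: 11.4
ee_pos: [578.8, -205.2, 175.0]
orientation: [-0.0, 3.141, -0.0]
ft_force: [-1.5, 1.0, 4.9]
width: 19.6
grasp_force: 30.0
```

Contact with the dowel at TCP z 175, so its top is at about 72. The stiffness is near 8 N/mm.

Emit:
{"name": "arm_command", "arguments": {"rows": [0, 0, 0, 0, 0, 0.003, -1, 0, 0, 0, 0, 0, 0.006, -1, 0, 0, 0, 0, 0, 0.006, -1]}}

```text
t: 11.7
ee_pos: [578.8, -205.3, 174.7]
orientation: [-0.0, 3.141, -0.0]
ft_force: [-2.2, 1.1, 7.1]
width: 19.8
grasp_force: 30.0
```

Emit:
{"name": "arm_command", "arguments": {"rows": [0, 0, 0, 0, 0, 0.003, -1, 0, 0, 0, 0, 0, 0.006, -1, 0, 0, 0, 0, 0, 0.006, -1]}}

```text
t: 12.0
ee_pos: [578.9, -205.3, 174.3]
orientation: [-0.0, 3.141, -0.0]
ft_force: [-2.0, 0.3, 7.5]
width: 19.8
grasp_force: 30.0
```

Emit:
{"name": "arm_command", "arguments": {"rows": [0, 0, 0, 0, 0, 0.004, -1, 0, 0, 0, 0, 0, 0.008, -1, 0, 0, 0, 0, 0, 0.012, -1, 0, 0, 0, 0, 0, 0.016, -1, 0, 0, 0, 0, 0, 0.02, -1]}}

```text
t: 12.5
ee_pos: [579.2, -205.4, 172.9]
orientation: [-0.0, 3.14, -0.001]
ft_force: [-1.9, 0.2, 7.2]
width: 19.6
grasp_force: 30.0
```

Emit:
{"name": "arm_command", "arguments": {"rows": [0, 0, 0, 0, 0, 0.004, -1, 0, 0, 0, 0, 0, 0.008, -1, 0, 0, 0, 0, 0, 0.012, -1, 0, 0, 0, 0, 0, 0.016, -1, 0, 0, 0, 0, 0, 0.02, -1]}}

```text
t: 13.0
ee_pos: [579.4, -205.5, 171.4]
orientation: [-0.0, 3.14, -0.001]
ft_force: [-0.9, 0.7, 8.1]
width: 19.8
grasp_force: 30.0
```

Emit:
{"name": "arm_command", "arguments": {"rows": [0, 0, 0, 0.002, 0, 0.004, -1, 0, 0, 0, 0.004, 0, 0.008, -1, 0, 0, 0, 0.004, 0, 0.012, -1, 0, 0, 0, 0.004, 0, 0.016, -1, 0, 0, 0, 0.004, 0, 0.02, -1]}}

```text
t: 13.5
ee_pos: [579.3, -205.6, 169.9]
orientation: [-0.0, 3.139, -0.001]
ft_force: [-0.7, 0.9, 8.8]
width: 19.8
grasp_force: 30.0
```

Emit:
{"name": "arm_command", "arguments": {"rows": [0, 0, 0, 0, 0, 0.004, -1, 0, 0, 0, 0, 0, 0.008, -1, 0, 0, 0, 0, 0, 0.012, -1, 0, 0, 0, 0, 0, 0.016, -1, 0, 0, 0, 0, 0, 0.02, -1]}}

```text
t: 14.0
ee_pos: [579.4, -205.6, 168.4]
orientation: [-0.0, 3.139, -0.002]
ft_force: [-1.4, -0.4, 7.6]
width: 19.7
grasp_force: 30.0
```

```bash
python3 -c "
from h import *
o=st();print(o['ee_pos'],R.from_rotvec(o['orientation']).as_matrix().round(4),o['ft_force'],o['moment'])"
```

```text
[ 579.42068546 -205.62976869  168.36094748] [[-1.0e+00 -1.0e-04  2.7e-03]
 [-1.0e-04  1.0e+00 -1.0e-03]
 [-2.7e-03 -1.0e-03 -1.0e+00]] [-1.35442446 -0.3753842   7.59110906] [ 0.08264592  0.2235126  -0.05035042]
```

Emit:
{"name": "arm_command", "arguments": {"rows": [0, 0, 0, 0, 0, 0.004, -1, 0, 0, 0, 0, 0, 0.008, -1, 0, 0, 0, 0, 0, 0.012, -1, 0, 0, 0, 0, 0, 0.016, -1, 0, 0, 0, 0, 0, 0.02, -1]}}

```text
t: 14.5
ee_pos: [579.5, -205.7, 166.8]
orientation: [-0.0, 3.139, -0.002]
ft_force: [-0.5, -0.6, 8.1]
width: 20.0
grasp_force: 30.0
```

Emit:
{"name": "arm_command", "arguments": {"rows": [0, 0, 0, 0, 0, 0.004, -1, 0, 0, 0, 0, 0, 0.008, -1, 0, 0, 0, 0, 0, 0.012, -1, 0, 0, 0, 0, 0, 0.016, -1, 0, 0, 0, 0, 0, 0.02, -1]}}

```text
t: 15.0
ee_pos: [579.5, -205.7, 165.2]
orientation: [-0.0, 3.139, -0.002]
ft_force: [-1.5, -0.3, 9.2]
width: 19.9
grasp_force: 30.0
```

Emit:
{"name": "arm_command", "arguments": {"rows": [0, 0, 0, 0, 0, 0.004, -1, 0, 0, 0, 0, 0, 0.008, -1, 0, 0, 0, 0, 0, 0.012, -1, 0, 0, 0, 0, 0, 0.016, -1, 0, 0, 0, 0, 0, 0.02, -1]}}

```text
t: 15.5
ee_pos: [579.5, -205.7, 163.5]
orientation: [0.0, 3.139, -0.002]
ft_force: [-0.4, -0.1, 6.8]
width: 19.8
grasp_force: 30.0
```

Emit:
{"name": "arm_command", "arguments": {"rows": [0, 0, 0, 0, 0, 0.004, -1, 0, 0, 0, 0, 0, 0.008, -1, 0, 0, 0, 0, 0, 0.012, -1, 0, 0, 0, 0, 0, 0.016, -1, 0, 0, 0, 0, 0, 0.02, -1]}}

```text
t: 16.0
ee_pos: [579.5, -205.7, 162.0]
orientation: [-0.0, 3.139, -0.002]
ft_force: [0.0, 0.1, 6.8]
width: 19.8
grasp_force: 30.0
```

Emit:
{"name": "arm_command", "arguments": {"rows": [0, 0, 0, 0, 0, 0.004, -1, 0, 0, 0, 0, 0, 0.008, -1, 0, 0, 0, 0, 0, 0.012, -1, 0, 0, 0, 0, 0, 0.016, -1, 0, 0, 0, 0, 0, 0.02, -1]}}

```text
t: 16.5
ee_pos: [579.5, -205.7, 160.2]
orientation: [-0.0, 3.139, -0.002]
ft_force: [0.0, 0.6, 5.2]
width: 19.9
grasp_force: 30.0
```

Emit:
{"name": "arm_command", "arguments": {"rows": [0, 0, 0, 0, 0, 0.004, -1, 0, 0, 0, 0, 0, 0.008, -1, 0, 0, 0, 0, 0, 0.012, -1, 0, 0, 0, 0, 0, 0.016, -1, 0, 0, 0, 0, 0, 0.02, -1]}}

```text
t: 17.0
ee_pos: [578.3, -205.2, 157.0]
orientation: [0.0, -3.141, -0.0]
ft_force: [1.6, -0.3, -0.9]
width: 20.1
grasp_force: 30.0
```

Emit:
{"name": "arm_command", "arguments": {"rows": [0, 0, 0, 0, 0, 0.004, -1, 0, 0, 0, 0, 0, 0.008, -1, 0, 0, 0, 0, 0, 0.012, -1, 0, 0, 0, 0, 0, 0.016, -1, 0, 0, 0, 0, 0, 0.02, -1]}}

```text
t: 17.5
ee_pos: [578.3, -205.2, 155.7]
orientation: [-0.0, -3.142, -0.0]
ft_force: [1.2, -0.4, -0.7]
width: 19.9
grasp_force: 30.0
```

Emit:
{"name": "arm_command", "arguments": {"rows": [0, 0, 0, 0, 0, 0.004, -1, 0, 0, 0, 0, 0, 0.008, -1, 0, 0, 0, 0, 0, 0.012, -1, 0, 0, 0, 0, 0, 0.016, -1, 0, 0, 0, 0, 0, 0.02, -1]}}

```text
t: 18.0
ee_pos: [578.3, -205.2, 154.1]
orientation: [-0.0, -3.142, -0.0]
ft_force: [0.2, -0.8, -0.9]
width: 19.8
grasp_force: 30.0
```

The force vanished at about 157, so the dowel seems free. I'll confirm by going 5 mm deeper (the fallen dowel's top would be at 38) and look.

Emit:
{"name": "arm_command", "arguments": {"rows": [0, 0, 0, 0, 0, 0.01, -1, 0, 0, 0, 0, 0, 0.02, -1, 0, 0, 0, 0, 0, 0.03, -1, 0, 0, 0, 0, 0, 0.045, -1, 0, 0, 0, 0, 0, 0.06, -1]}}

```text
t: 18.5
ee_pos: [578.3, -205.2, 149.2]
orientation: [0.0, -3.142, -0.0]
ft_force: [1.1, -0.6, -0.6]
width: 20.0
grasp_force: 30.0
```

```bash
sed -i 's/a\[90:190,150:270\]/a[110:210,150:270]/; s/b\[160:240,412:476\]/b[170:250,402:466]/' v.py; python3 v.py v2.png
```

```text
[ 578.33110697 -205.21076633  149.24814407] [ 1.13209928 -0.55107424 -0.57646166] 19.97473626417368 18.5
```

View pics/v2.png

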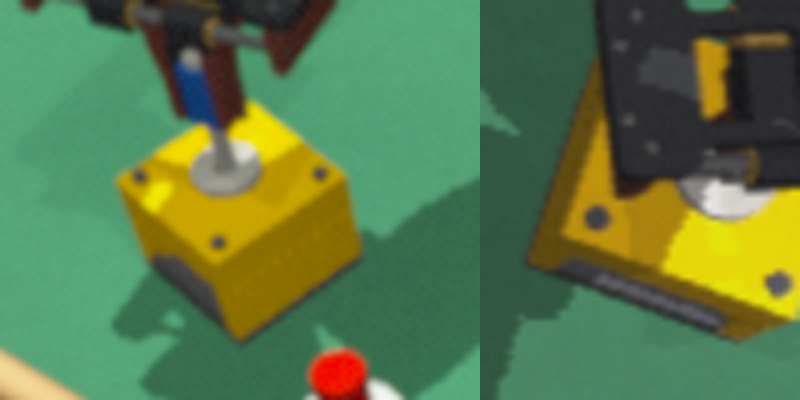

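The views show the drift down through the collar and clear of force; the dowel can't be seen from outside, so I'll check through the hole after withdrawing. Retracting now and going back to hole0.

Emit:
{"name": "arm_command", "arguments": {"rows": [0, 0, 0, 0, 0, -0.15, -1, 0, 0, 0, 0, 0, -0.35, -1, 0, 0, 0, 0, 0, -0.6, -1, 0, 0, 0, 0, 0, -0.85, -1, 0, 0, 0, 0, 0, -0.95, -1]}}

```text
t: 19.1
ee_pos: [579.0, -205.4, 228.8]
orientation: [-0.0, 3.139, -0.002]
ft_force: [-0.1, 0.3, -2.3]
width: 19.7
grasp_force: 30.0
```

Emit:
{"name": "arm_command", "arguments": {"rows": [0, 0, 0, 0, 0.4, 0, -1, 0, 0, 0, 0, 0.9, 0, -1, 0, 0, 0, 0, 1, 0, -1]}}

```text
t: 19.4
ee_pos: [577.5, -122.2, 225.8]
orientation: [0.003, -3.14, -0.002]
ft_force: [-0.2, -0.1, -1.5]
width: 20.0
grasp_force: 30.0
```

Emit:
{"name": "arm_command", "arguments": {"rows": [0, 0, 0, 0.05, 0.5, 0, -1, 0, 0, 0, 0.096, 1, 0, -1, 0, 0, 0, 0.096, 1, 0, -1]}}

```text
t: 19.7
ee_pos: [569.7, -41.9, 225.5]
orientation: [0.006, -3.14, -0.002]
ft_force: [0.1, -0.4, -1.6]
width: 19.9
grasp_force: 30.0
```

```bash
python3 - <<'E'
from h import *
im,d=snap('top');P=cloud('top',d)
print('hole z',P[198:208,446:458,2].round(0))
s=im[198:210,444:460];
cv2.imwrite('pics/hole_after.png',cv2.resize(im[175:235,420:480],(400,400),interpolation=cv2.INTER_CUBIC)[:,:,::-1])
o=st();print(o['ee_pos'],o['ft_force'])
E
```

```text
hole z [[622. 623. 623. 623. 622. 623. 622. 622. 621. 622. 622. 622.]
 [624. 623. 623. 623. 624. 621. 623. 623. 623. 623. 623. 623.]
 [625. 624. 624. 624. 623. 625. 624. 624. 623. 624. 624. 625.]
 [625. 626. 626. 626. 627. 627. 625. 627. 625. 624. 626. 625.]
 [628. 627. 626. 626. 628. 626. 625. 627. 627. 626. 626. 626.]
 [628. 627. 628. 628. 628. 627. 629. 627. 628. 628. 627. 628.]
 [629. 628. 629. 628. 629. 629. 629. 627. 630. 630. 629. 629.]
 [630. 630. 630. 630. 629. 631. 629. 630. 630. 630. 630. 629.]
 [631. 630. 631. 632. 632. 630. 631. 630. 630. 630. 630. 631.]
 [631. 631. 632. 633. 633. 632. 631. 631. 632. 630. 633. 953.]]
[570.23664311 -43.75332064 225.62723409] [ 0.20496169  0.73543408 -1.51371229]
```

View pics/hole_after.png

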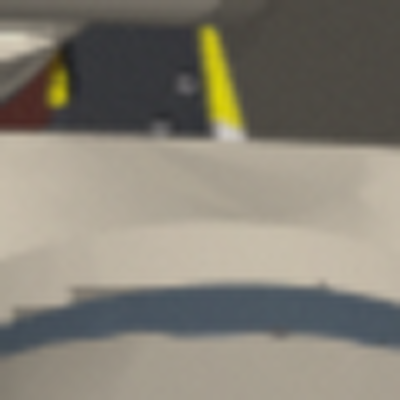

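The arm still hides the fixture in this crop. Continuing to above the stand, then I'll look again.

Emit:
{"name": "arm_command", "arguments": {"rows": [0, 0, 0, 0.25, 0.5, 0, -1, 0, 0, 0, 0.5, 1, 0, -1, 0, 0, 0, 0.5, 1, 0, -1]}}

```text
t: 20.05
ee_pos: [528.4, 36.7, 225.2]
orientation: [0.004, -3.139, -0.001]
ft_force: [0.0, -1.0, -1.4]
width: 19.8
grasp_force: 30.0
```

Emit:
{"name": "arm_command", "arguments": {"rows": [0, 0, 0, 0.25, 0.5, 0, -1, 0, 0, 0, 0.5, 0.9, 0, -1, 0, 0, 0, 0.5, 1, 0, -1, 0, 0, 0, 0.5, 1, 0, -1]}}

```text
t: 20.45
ee_pos: [491.4, 114.7, 225.8]
orientation: [-0.002, 3.14, -0.0]
ft_force: [0.4, -0.7, -1.8]
width: 19.9
grasp_force: 30.0
```

Emit:
{"name": "arm_command", "arguments": {"rows": [0, 0, 0, 0, 0.0875, 0.3, -1, 0, 0, 0, 0, 0.0875, 0.5, -1, 0, 0, 0, 0, 0.0875, 0.7, -1, 0, 0, 0, 0, 0.0875, 0.7, -1, 0, 0, 0, 0, 0.0875, 0.7, -1]}}

```text
t: 20.95
ee_pos: [491.5, 120.6, 169.5]
orientation: [-0.002, -3.141, 0.001]
ft_force: [0.0, -0.2, -1.2]
width: 19.9
grasp_force: 30.0
```

```bash
python3 - <<'E'
from h import *
im,d=snap('top');P=cloud('top',d)
a,_=snap('scene')
print('hole z',P[199:208,447:457,2].round(0))
o=st();print(o['ee_pos'],o['ft_force'])
A=cv2.resize(im[175:235,420:480],(400,400),interpolation=cv2.INTER_CUBIC);B=cv2.resize(a[120:220,320:420],(400,400),interpolation=cv2.INTER_CUBIC)
cv2.imwrite('pics/v3.png',np.concatenate([A,B],1)[:,:,::-1])
E
```

```text
hole z [[87. 88. 87. 86. 85. 89. 85. 88. 87. 87.]
 [86. 85. 88. 57. 62. 84. 86. 89. 87. 89.]
 [86. 86. 48. 52. 58. 62. 79. 87. 87. 86.]
 [88.  8.  7. 48. 57. 59. 64. 83. 89. 86.]
 [88.  8.  8.  7. 55. 61. 67. 75. 88. 88.]
 [88. 87.  5.  8. 51. 58. 66. 73. 88. 91.]
 [87. 87.  2.  6. 10. 60. 70. 81. 86. 89.]
 [87. 87. 89.  9. 56. 62. 86. 85. 84. 89.]
 [86. 88. 87. 88. 87. 88. 87. 86. 90. 89.]]
[491.7421713  121.18672778 170.1867033 ] [ 0.10385472 -0.84391456 -2.09463851]
```

View pics/v3.png

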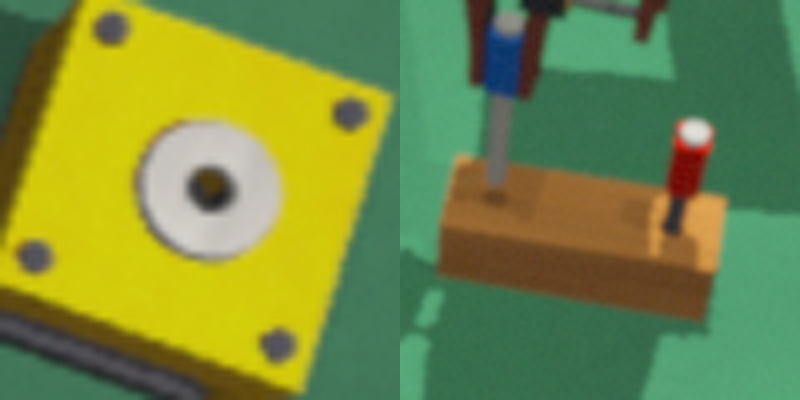

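Left: the hole now looks into the dark tray, with depth readings of 8 mm (tray floor) beside where the dowel would stand, so the bore is empty. Right: the drift tip at (497,183) is above the stand hole at (497,197), with the punch untouched. Lowering.

Emit:
{"name": "arm_command", "arguments": {"rows": [0, 0, 0, 0, 0, 0.08, -1, 0, 0, 0, 0, 0, 0.16, -1, 0, 0, 0, 0, 0, 0.2, -1, 0, 0, 0, 0, 0, 0.22, -1, 0, 0, 0, 0, 0, 0.24, -1]}}

```text
t: 21.55
ee_pos: [490.6, 121.8, 150.0]
orientation: [0.0, -3.141, 0.0]
ft_force: [-0.1, -0.1, -2.3]
width: 19.4
grasp_force: 30.0
```

Emit:
{"name": "arm_command", "arguments": {"rows": [0, 0, 0, 0, 0, 0.01, -1, 0, 0, 0, 0, 0, 0.02, -1, 0, 0, 0, 0, 0, 0.03, -1, 0, 0, 0, 0, 0, 0.03, -1]}}

```text
t: 21.95
ee_pos: [490.6, 121.8, 147.7]
orientation: [0.0, -3.142, 0.0]
ft_force: [1.2, -0.1, -1.3]
width: 19.5
grasp_force: 30.0
```

In the hole by 5 mm with no force. Lowering on to 115, then the last bit.

Emit:
{"name": "arm_command", "arguments": {"rows": [0, 0, 0, 0, 0, 0.08, -1, 0, 0, 0, 0, 0, 0.16, -1, 0, 0, 0, 0, 0, 0.26, -1, 0, 0, 0, 0, 0, 0.36, -1, 0, 0, 0, 0, 0, 0.41, -1]}}

```text
t: 22.45
ee_pos: [490.1, 121.6, 113.8]
orientation: [-0.0, -3.14, 0.001]
ft_force: [0.1, -0.3, -1.6]
width: 20.0
grasp_force: 30.0
```

Emit:
{"name": "arm_command", "arguments": {"rows": [0, 0, 0, 0, 0, 0.008, -1, 0, 0, 0, 0, 0, 0.016, -1, 0, 0, 0, 0, 0, 0.016, -1]}}

```text
t: 22.75
ee_pos: [490.8, 121.8, 113.8]
orientation: [-0.0, 3.141, 0.0]
ft_force: [-0.4, -0.9, -1.4]
width: 20.1
grasp_force: 30.0
```

Emit:
{"name": "arm_command", "arguments": {"rows": [0, 0, 0, 0, 0, 0.006, -1, 0, 0, 0, 0, 0, 0.01, -1, 0, 0, 0, 0, 0, 0.01, -1]}}

```text
t: 23.05
ee_pos: [490.7, 121.8, 113.0]
orientation: [-0.0, 3.141, 0.0]
ft_force: [0.5, -0.3, -0.8]
width: 19.8
grasp_force: 30.0
```

Within a few tenths of a millimetre of the bottom. Releasing.

Emit:
{"name": "arm_command", "arguments": {"rows": [0, 0, 0, 0, 0, 0.003, -1, 0, 0, 0, 0, 0, 0.003, 0, 0, 0, 0, 0, 0, 0.003, 0.5, 0, 0, 0, 0, 0, 0.003, 1, 0, 0, 0, 0, 0, 0.003, 1]}}

```text
t: 23.55
ee_pos: [490.7, 121.8, 112.7]
orientation: [-0.0, 3.141, 0.0]
ft_force: [-0.2, -0.9, 0.9]
width: 48.2
grasp_force: 0.0
```

Emit:
{"name": "arm_command", "arguments": {"rows": [0, 0, 0, 0, 0, 0, 1, 0, 0, 0, 0, 0, 0, 1, 0, 0, 0, 0, 0, 0, 1, 0, 0, 0, 0, 0, 0, 1, 0, 0, 0, 0, 0, 0, 1]}}

```text
t: 24.05
ee_pos: [490.7, 121.8, 112.6]
orientation: [-0.0, 3.142, 0.0]
ft_force: [-0.3, -0.2, -0.5]
width: 86.6
grasp_force: 0.0
```

Emit:
{"name": "arm_command", "arguments": {"rows": [0, 0, 0, 0, 0, -0.2, 1, 0, 0, 0, 0, 0, -0.5, 1, 0, 0, 0, 0, 0, -0.8, 1, 0, 0, 0, 0, 0, -1, 1, 0, 0, 0, 0, 0, -1, 1]}}

```text
t: 24.55
ee_pos: [492.0, 122.1, 194.7]
orientation: [-0.0, 3.137, 0.001]
ft_force: [1.3, 0.4, 0.3]
width: 87.7
grasp_force: 0.0
```

Emit:
{"name": "arm_command", "arguments": {"rows": [0, 0, 0, 0.5, 0, -0.5, 1, 0, 0, 0, 1, 0, -0.5, 1, 0, 0, 0, 1, 0, -0.5, 1, 0, 0, 0, 1, 0, -0.5, 1]}}

```text
t: 24.95
ee_pos: [410.1, 121.8, 232.2]
orientation: [-0.001, 3.142, -0.0]
ft_force: [1.0, 1.2, 0.1]
width: 87.9
grasp_force: 0.0
```

```bash
python3 - <<'E'
from h import *
im,d=snap('top');P=cloud('top',d)
a,da=snap('scene','scene_end.png');Q=cloud('scene',da)
m=np.zeros(da.shape,bool);m[130:180,330:362]=1;m&=Q[...,2]>128;print(m.sum(),np.median(Q[m],0),Q[m][:,2].max())
E
```

```text
74 [495.9603918  122.10152208 135.33777949] 813.294540811022
```

View pics/scene_end.png

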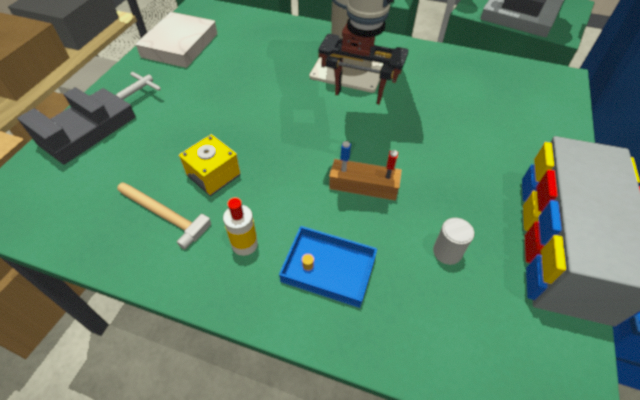

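The drift stands in its hole at (346,150), the punch is at (392,160), everything else is unmoved and the gripper is clear. Handing in.

```bash
python3 -c "
from workcell import ctrl
print(ctrl.close_job())"
```

```text
the job is handed in; nothing more can be done
None
```

I pushed the dowel out of the bore at about 11 N at most by the wrist readings, stood the drift back in its hole and handed the job in at about 25 s; I couldn't see the dowel in the tray, but the push force vanished and the empty bore shows the tray floor.

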